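Feel for the lid release of the gel tank

TASK

Unlatch the lid of the gel tank with a fingertip, without forcing anything. Touch the black rubber strip on the tank's front rail at its red end, run the fingertip along it from there until you find the notch hidden somewhere along the strip, and press the grey release key inside the notch all the way down, so that the lid pops up by itself. Then take the hand away clear of the tank; do not move or lift the tube rack, the tip box or the beaker.

Things in the scene. Friction and masses are not known exactly. Their poses are not given: they have to be found in the camera images.
- tank: Fixed clear gel tank, 390 mm long (y) and 260 mm deep, cover 77 mm high: the rear half fixed, the front half the clear lid with a blue edge. Origin: centre of underside, z up, -x its front. Along the front a rail centred at x = -150 mm: red end block (y 110 to 195 mm) and white one (y -195 to -90), both 50 mm deep, 88 mm high; between them the black strip, its top 85 mm high, y 110 to -90 mm. The lid's front edge is 75 mm behind the strip.
- red_end (a point): Point on top of the strip at rest, on its centre line, 15 mm from the red end block; axes are the tank's: the strip runs from here along -y. One notch, 46 mm long in y, open to front and back, upright ends, cuts the strip; its middle lies 65 to 145 mm from this point, elsewhere each time, given by no reading.
- strip (a joint): How far the black rubber strip (26 mm wide in x) is pushed down, m: 0 at rest, 0.004 at most. Spring mounted, gives as one piece: starts to yield at about 1 N, bottoms at about 7 N, springs back. It stands over a fixed white deck 45 mm high.
- key (a joint): How far the grey release key is pressed down, m: 0 at the start, 0.008 fully down. It is the floor of the notch, 44 mm long, 24 mm wide, its top 14 mm below the strip's top. It resists with about 4 N when pressed slowly (a damper adds 80 N s/m) and stays where it is left.
- lid (a joint): lid opening angle in rad, about a hinge along the middle of the cover; its front edge (blue) rises: 0 shut; the key raises it through a linkage by 0.015 rad per mm, to 0.12 with the key fully down (9 mm up), and it stays there
- rack: bystander: loose green tube rack, 70 x 120 x 42 mm with white tube caps to 50 mm; origin: centre of the underside; stands beside the tank's left (+y) end
- tip_box: bystander: loose white tip box with a purple lid, 78 x 78 x 53 mm; origin: centre of the underside; stands beside the tank's right (-y) end
- beaker: bystander: loose clear plastic beaker, 70 mm across, 80 mm high; origin: centre of the underside; stands in front of the tank

How it is judged (in metres and radians):
On the way, in this order (a step that is already met when the one before it is completed fails the run):
1. the strip is touched (pushed down over 0.3 mm) at its red end: grasp point within 30 mm of red_end, seen from above, and not yet 30 mm along it; the key not pressed (value of joint strip above 0.0003 m and horizontal distance between the grasp point and red_end below 0.03 m and y of the grasp point in the frame of red_end above -0.028 m and value of joint key below 0.001 m), for 0.05 s.
2. the strip is touched farther along, more than 30 mm from red_end, the key not yet pressed (value of joint strip above 0.0003 m and y of the grasp point in the frame of red_end below -0.03 m and value of joint key below 0.001 m), for 0.05 s.
3. the key is pressed at least 6.5 mm down with the hand over the rail (value of joint key above 0.0065 m and x of the grasp point in the frame of tank between -0.2 and -0.12 m and z of the grasp point in the frame of tank below 0.13 m), for 0.05 s.
At the end, for the whole second after the job is handed in: the key at least 6.5 mm down, the lid up by more than 0.09 rad, the strip sprung back to within 1 mm, rack, tip box and beaker standing within 20 mm of where they were (value of joint key above 0.0065 m and value of joint lid above 0.09 rad and value of joint strip below 0.001 m and distance of each of rack, tip_box, beaker from where it was at the start of the episode below 0.02 m and angle between beaker's own z axis and vertical below 0.2 rad); the robot touches nothing.
It fails at once if a bystander is moved more than 20 mm or lifted (distance of any of rack, tip_box, beaker from where it was at the start of the episode above 0.02 m).
It fails at once if the hand presses on anything with more than 80 N (contact force between the fingers and anything else above 80 N).
It also fails if it takes over 56 s, if anything falls off the work surface, if the arm or the gripper's body presses on something with over 40 N, if the wrist force passes 120 N, or if a joint passes its speed limit or range.

ROBOT

A 7-joint arm with a two-finger parallel gripper is mounted at the origin on the work surface. World frame = base frame: x ahead of the robot, y to its left, z up, the work surface at z = 0. Lengths are in mm, angles in degrees, forces in N, time in s.
With the tool pointing down it reaches from about 400 to 850 mm from the base axis. Payload 4.5 kg.
Tool frame: the origin (TCP) lies on the centre line of the jaws, within the pads' length; the fingertips stand 17 mm ahead of it and the grasp point (between the pads) lies 2 mm behind it; z points along the fingers, y is the line along which they close (so a half turn about z gives the same grasp; the last joint's range is limited). The gripper opens to 85 mm and grips with 20 to 120 N. Pads are 22 mm wide; open, the fingers measure 114 mm over their backs; the gripper's body (76 mm by 85 mm) begins 54 mm behind the grasp point. The pads swing forward as they close: fully open they stand 13 mm farther back than shut.
Start: joints at [72.124, 39.483, -11.15, 89.685, 9.013, 51.709, -12.324], TCP at [211.873, -588.016, 248.317] pointing down, gripper open.
Joint ranges: [-172.22, 172.22], [-26.19, 119.32], [-84.43, 86.54], [7.71, 146.69], [-57.33, 237.33], [2.42, 119.75], [-152.13, 152.13]. Speed limits (degrees/s): [147.25, 147.25, 180, 180, 180, 180, 180].

INTERFACE

Orientations are given as [roll, pitch, yaw] about the fixed x, y, z axes, in that order (R = Rz(yaw) Ry(pitch) Rx(roll)).
In Python, from plant import manip gives the robot as it stands.
- The arm moves only by the tool servo_tool, never from a script. Its argument "series" is a list of rows, each an object with "travel": the shift along the tool's x, y, z each as a share of 0.8 m, from -1 to 1, a list of three; "turn": the turn about the tool's z as a share of 45 degrees, from -1 to 1; "claw": the finger opening in mm, from 0 to 85.4. In form: [{"travel": [tx, ty, tz], "turn": turn, "claw": claw}, ...]. A call has 1 to 12 rows; each row is the pose to reach, as a shift and turn from the pose commanded when the call began, along the tool's axes at that moment; what a row does not reach only later rows make up. A row lasts 1/8 s, in which the tool goes at most 62.5 mm and 10.7 degrees, less where a joint would pass 70% of its speed; a pose out of reach is approached as far as the arm can. A call with a number of a shift or a turn outside -1 to 1 is refused whole. A call with a gripper value outside its range is refused whole. The fingers move at their own pace and stop on an object; the grip force is fixed at half the most. Time passes only in rows, so rows that repeat a pose let the fingers close. It gives the time, the measured TCP pose, the force, the opening and the grip force at its end, in the units of the state.
- manip.state(): the state, without advancing time (a new reading comes with each control period).
- manip.get_image(name): name is "side" or "top"; returns a dict with "pixels" (480x640x3 uint8, red, green, blue), "vfov" (degrees; the focal length in pixels is half the picture's height over the tangent of half this angle, whatever the lens; pixels are square), "cx", "cy" (the principal point, pixels), "origin" and "orientation" of the camera in the world. Camera axes: x right, y up, looking along -z (the intrinsics and any distortion apply to the point x, -y, -z); pixel columns grow to the right and rows downward; lengths in mm; the calibration is good to about 2 mm. A picture is of the moment at which its call begins. There is no depth.
- manip.finish_job(): hands the job in; it is judged then, once.
The state is a dict: "clock": time; "qpos": joint angles; "qvel": joint speeds; "effort": joint torques, N m; "eef_pos": TCP position; "tcp_rot": TCP orientation; "force": force on the tool from outside, world axes, zero at the start; "wrist_torque": the same for the moment, N m; "grip_width": opening from 0.0 (shut) to 1.0 (fully open); "finger_force": force on a finger pad.
Only numpy, scipy, OpenCV 4.12 (cv2) and the standard library are available. Lean on these libraries where they do the work, as an engineer would, in place of code of your own. Each camera call takes 0.05 s, during which the arm holds its last target. There are 200 camera calls.

## Working session

There is one attempt and no reset: what is moved stays moved. The work goes in short steps, Python scripts to look and compute and a tool call to move; the robot and the scene stay as the last step left them, time stands still between calls to the robot, and variables do not carry over. Pictures are saved under pics/ and viewed, at most 10 in all, crops included, and the job is handed in when it is done.

Besides the shell and the picture viewer there is one more tool, called after "Emit:" as a command line: name --argument value ..., lists and objects as JSON in quotes. servo_tool: Moves the arm, as the interface text tells. Its arguments: {"type":"object","properties":{"series":{"type":"array"}},"required":["series"]}

```bash
mkdir -p pics
python3 - <<'E'
from plant import manip
import cv2
s=manip.state();print(s)
for n in("top","side"):
    d=manip.get_image(n);cv2.imwrite(f"pics/{n}0.png",d["pixels"][:,:,::-1])
    print({k:v for k,v in d.items() if k!="pixels"})
E
```

```text
{'clock': 0.0, 'qpos': array([ 72.1230597 ,  39.5341147 , -11.14462257,  89.74626524,
         9.01018975,  51.70777906, -12.32489904]), 'qvel': array([ 0.06203987,  0.03424699, -0.03219862, -0.10192823,  0.0449148 ,
        0.04482231, -0.0574662 ]), 'effort': array([ 8.51441309e-04, -5.39614820e+01, -1.26661319e+00, -1.58541977e+01,
        9.07966867e-03,  9.53935843e-03, -4.19662385e-06]), 'eef_pos': array([ 211.60146197, -587.42573967,  247.46728018]), 'tcp_rot': array([-1.79893574e+02,  5.72494643e-03,  1.98162978e+01]), 'force': array([ 0.08782177,  0.1671836 , -0.77619506]), 'wrist_torque': array([ 0.00436455, -0.0010952 , -0.01699398]), 'finger_force': 0.0, 'grip_width': 0.9979145502977382}
{'vfov': 43.88972903016559, 'cx': 323.17984605598025, 'cy': 240.27533854493717, 'origin': array([ 429.13355967,   35.8850002 , 1326.58600231]), 'orientation': array([  6.75304111,  -1.28177991, -88.7486337 ])}
{'vfov': 56.83608206944189, 'cx': 320.3242583328093, 'cy': 235.22588137564318, 'origin': array([307.521249  , 452.1573335 , 683.47015979]), 'orientation': array([  40.53584744,   -0.8473372 , -149.46618868])}
```

View pics/top0.png

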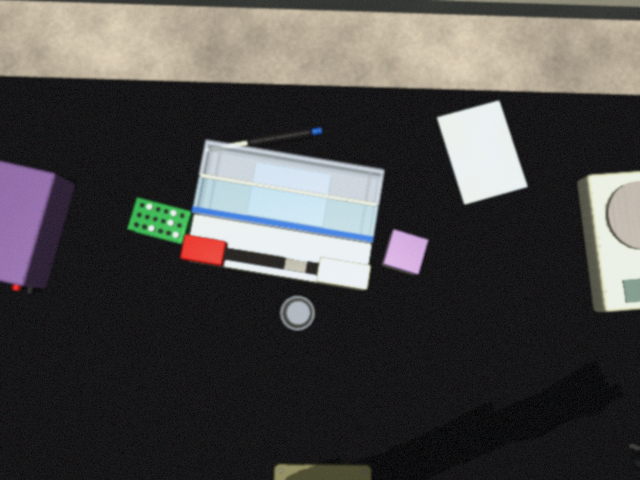

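View pics/side0.png

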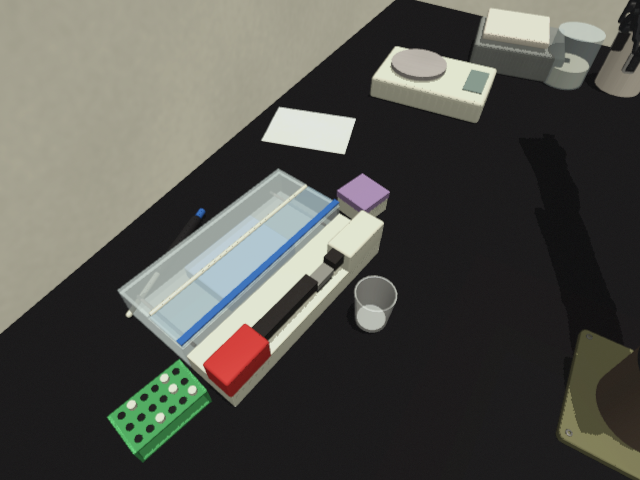

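The top view shows the red block at about (204,250), the strip from (226,256) to (318,268), the grey key near (295,265), the white block at (344,273), the beaker at (297,313) and the rack at (160,220). The side view agrees with this. I'll enlarge both views.

```bash
cat > h.py <<'E'
import numpy as np,cv2
from scipy.spatial.transform import Rotation as R
from plant import manip
def cast(d,uv,z):
    uv=np.atleast_2d(uv).astype(float);f=240/np.tan(np.radians(d["vfov"]/2))
    v=np.c_[(uv[:,0]-d["cx"])/f,-(uv[:,1]-d["cy"])/f,-np.ones(len(uv))]
    w=R.from_euler("xyz",d["orientation"],degrees=True).apply(v);o=d["origin"]
    return o+w*((z-o[2])/w[:,2])[:,None]
def proj(d,p):
    f=240/np.tan(np.radians(d["vfov"]/2))
    c=R.from_euler("xyz",d["orientation"],degrees=True).inv().apply(np.atleast_2d(p)-d["origin"])
    return np.c_[d["cx"]+f*c[:,0]/-c[:,2],d["cy"]+f*c[:,1]/c[:,2]]
E
python3 - <<'E'
from h import *
t=manip.get_image("top");s=manip.get_image("side")
a=cv2.resize(t["pixels"][220:300,170:390],None,fx=3.6,fy=3.6,interpolation=cv2.INTER_CUBIC)
b=cv2.resize(s["pixels"][200:410,190:400],None,fx=1.42,fy=1.42,interpolation=cv2.INTER_CUBIC)
c=np.zeros((600,800,3),np.uint8);c[:a.shape[0],:a.shape[1]]=a;c[295:295+b.shape[0],:b.shape[1]]=b
cv2.imwrite("pics/crop1.png",c[:,:,::-1])
for n,d,z in(("top",t,88),("side",s,88)):
    p=d["pixels"];h=cv2.cvtColor(p,cv2.COLOR_RGB2HSV)
    m=((h[...,0]<8)|(h[...,0]>172))&(h[...,1]>150)&(h[...,2]>60)
    m=m.astype(np.uint8);k,l,st,_=cv2.connectedComponentsWithStats(m);i=1+st[1:,4].argmax()
    v=h[...,2][l==i];print(n,st[i],np.percentile(v,[5,25,50,75,95]))
    q=cv2.boxPoints(cv2.minAreaRect(np.argwhere(l==i)[:,::-1].astype(np.float32)))
    print(q.round(1).tolist(),cast(d,q,z)[:,:2].round(1).tolist())
    mb=((h[...,0]>100)&(h[...,0]<125)&(h[...,1]>150)&(h[...,2]>90)).astype(np.uint8)
    k,l,st,_=cv2.connectedComponentsWithStats(mb);i=1+st[1:,4].argmax()
    q=cv2.boxPoints(cv2.minAreaRect(np.argwhere(l==i)[:,::-1].astype(np.float32)))
    w=cast(d,q,77);print("blue",w[:,:2].round(1).tolist())
E
```

```text
top [ 179  234   47   32 1088] [118. 227. 236. 237. 237.]
[[178.39999389648438, 258.8999938964844], [183.60000610351562, 233.10000610351562], [226.6999969482422, 241.6999969482422], [221.5, 267.5]] [[530.2, 310.9], [584.3, 303.0], [568.4, 212.7], [514.4, 221.1]]
blue [[633.7, 293.0], [643.1, 291.9], [588.1, -95.7], [578.8, -94.3]]
side [ 204  324   66   73 2691] [107. 114. 212. 214. 216.]
[[199.5, 367.5], [247.0, 320.0], [277.0, 350.0], [229.5, 397.5]] [[579.5, 307.1], [567.8, 212.1], [501.4, 229.4], [517.3, 319.0]]
blue [[641.7, 289.3], [588.7, -95.4], [574.6, -88.0], [630.6, 292.0]]
```

View pics/crop1.png

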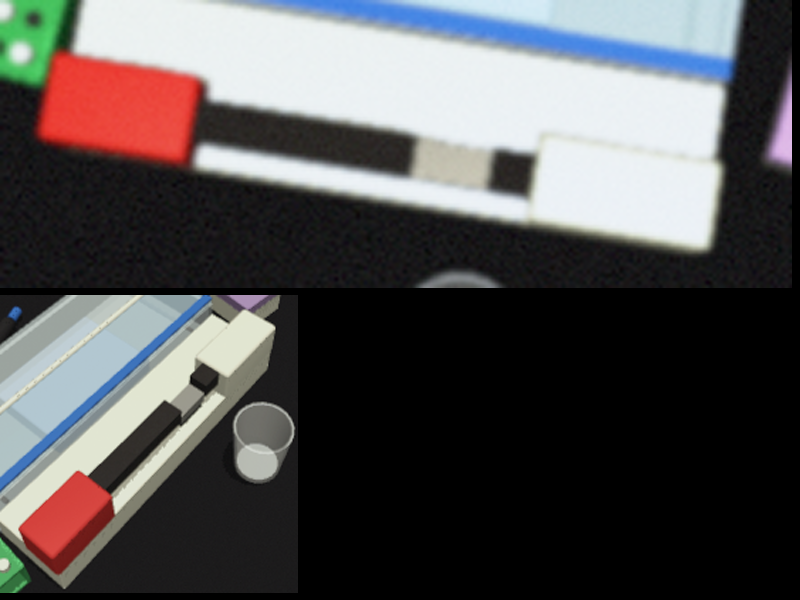

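In the crop, the red top has corners at about (55,52), (203,80), (188,163) and (38,137). The white top runs from (540,134) to (708,250), and the grey notch spans x from 413 to 491. I'll fit the tank pose from these corners.

Run:
```python
from h import *
t=manip.get_image("top");s=manip.get_image("side")
C=lambda l:np.array(l)/3.6+[169.6,219.6]
px=C([(55,52),(203,80),(188,163),(38,137),(540,134),(722,162),(708,250),(530,220)])
T=np.array([(-125,195),(-125,110),(-175,110),(-175,195),(-125,-90),(-125,-195),(-175,-195),(-175,-90)],float)
W=cast(t,px,88)[:,:2]
P=np.c_[T,T[:,0]*0];Q=np.c_[W,T[:,0]*0]
r,_=R.align_vectors(Q-Q.mean(0),P-P.mean(0));o=Q.mean(0)-r.apply(P.mean(0))
print("yaw",r.as_euler("xyz",degrees=True)[2],"origin",o,"res",(r.apply(P)+o-Q)[:,:2].round(1).tolist())
np.savez("tank.npz",R=r.as_matrix(),o=o)
tl=lambda w:r.inv().apply(w-o)
print("side proj",proj(s,r.apply(np.c_[T,T[:,0]*0+88])+o).round(0).tolist())
print("key edges top z71",tl(cast(t,C([(413,158),(491,170)]),71)).round(1).tolist())
print("key edges top z85",tl(cast(t,C([(413,158),(491,170)]),85)).round(1).tolist())
print("strip mid z85",tl(cast(t,C([(205,122),(413,158)]),85)).round(1).tolist())
b=lambda z:cast(t,[297,313],z)
print("beaker",b(40),tl(b(40)))
```

```text
yaw -8.080233007543711 origin [677.86775698  88.34631239   0.        ] res [[-0.9, -1.2], [1.4, 0.8], [0.2, 1.2], [-0.8, -1.5], [0.0, -1.3], [-1.0, 0.7], [0.6, 0.2], [0.4, 1.1]]
side proj [[202.0, 362.0], [245.0, 321.0], [269.0, 340.0], [227.0, 384.0], [327.0, 242.0], [361.0, 209.0], [384.0, 221.0], [350.0, 256.0]]
key edges top z71 [[-149.8, -17.6, 71.0], [-149.2, -63.9, 71.0]]
key edges top z85 [[-150.8, -18.4, 85.0], [-150.2, -64.1, 85.0]]
strip mid z85 [[-149.9, 103.9, 85.0], [-150.8, -18.4, 85.0]]
beaker [[423.87802112  63.09199579  40.        ]] [[-247.91844068  -60.70430955   40.        ]]
```

```bash
cat >> h.py <<'E'
K=np.load("tank.npz")
def w(p): return K["R"]@np.array(p,float)+K["o"]
def tank(p): return K["R"].T@(np.array(p,float)-K["o"])
def plan(target,cmd=None,yaw=None):
    s=manip.state();c=s["eef_pos"] if cmd is None else np.array(cmd)
    y=s["tcp_rot"][2] if yaw is None else yaw
    r=R.from_euler("xyz",[180,0,y],degrees=True)
    return (r.inv().apply(np.array(target)-c)/800).round(4)
E
python3 - <<'E'
from h import *
c=[211.873,-588.016,248.317];print(w([-150,92,0]),w([-150,-41,0]))
print(plan([520,-200,250],c,19.816),plan([*w([-150,92,0])[:2],180],c,19.816))
E
```

```text
[542.28841484 200.51690561   0.        ] [523.59397922  68.83730174   0.        ]
[ 0.5268 -0.3257 -0.0021] [ 0.7227 -0.7873  0.0854]
```

Emit:
servo_tool --series '[{"travel": [0.527,-0.326,0],"turn": -0.2,"claw": 0},{"travel": [0.527,-0.326,0],"turn": -0.4,"claw": 0},{"travel": [0.527,-0.326,0],"turn": -0.6,"claw": 0},{"travel": [0.527,-0.326,0],"turn": -0.8,"claw": 0},{"travel": [0.527,-0.326,0],"turn": -1,"claw": 0},{"travel": [0.527,-0.326,0],"turn": -1,"claw": 0},{"travel": [0.527,-0.326,0],"turn": -1,"claw": 0},{"travel": [0.527,-0.326,0],"turn": -1,"claw": 0},{"travel": [0.527,-0.326,0],"turn": -1,"claw": 0},{"travel": [0.527,-0.326,0],"turn": -1,"claw": 0}]'

```text
clock: 1.55
eef_pos: [519.7, -200.1, 248.1]
tcp_rot: [-180.0, 0.1, 64.8]
force: [-1.1, 0.4, 0.5]
grip_width: 0.003
finger_force: 0.0
```

Run:
```python
from h import *
print(plan([542.3,200.5,170],[519.9,-200.4,248.3],64.816))
```

```text
[ 0.4654 -0.1879  0.0979]
```

Emit:
servo_tool --series '[{"travel": [0.4654,-0.1879,0.02],"turn": -0.2,"claw": 0},{"travel": [0.4654,-0.1879,0.02],"turn": -0.38,"claw": 0},{"travel": [0.4654,-0.1879,0.05],"turn": -0.38,"claw": 0},{"travel": [0.4654,-0.1879,0.08],"turn": -0.38,"claw": 0},{"travel": [0.4654,-0.1879,0.098],"turn": -0.38,"claw": 0},{"travel": [0.4654,-0.1879,0.098],"turn": -0.38,"claw": 0},{"travel": [0.4654,-0.1879,0.098],"turn": -0.38,"claw": 0},{"travel": [0.4654,-0.1879,0.098],"turn": -0.38,"claw": 0},{"travel": [0.4654,-0.1879,0.098],"turn": -0.38,"claw": 0},{"travel": [0.4654,-0.1879,0.098],"turn": -0.38,"claw": 0},{"travel": [0.4654,-0.1879,0.098],"turn": -0.38,"claw": 0}]'

```text
clock: 2.92
eef_pos: [543.0, 199.5, 170.2]
tcp_rot: [180.0, 0.0, 81.8]
force: [-0.3, -0.5, -0.4]
grip_width: 0.002
finger_force: 0.0
```

Run:
```python
from h import *
s=manip.state();print(tank(s["eef_pos"]),s["tcp_rot"],s["force"],s["qpos"].round(0),s["qvel"].round(1))
d=manip.get_image("side");p=d["pixels"][150:450,100:500]
e=manip.get_image("top")["pixels"][190:330,150:400]
c=np.zeros((600,600,3),np.uint8);c[:300,:400]=p;c[300:580,:500]=cv2.resize(e,(500,280));cv2.imwrite("pics/c2.png",c[:,:,::-1])
print("tip px side",proj(d,s["eef_pos"]-[0,0,17])-[100,150])
```

```text
[-149.12206579   91.0654406   170.24458897] [1.79959199e+02 3.09816880e-02 8.17708632e+01] [-0.30514669 -0.54418943 -0.36666775] [-13.  43. -20. 102.  22.  39. -54.] [-0.6  0.1 -0.4 -0.2 -0.1 -0.1  0. ]
tip px side [[161.57035457 147.69572743]]
```

View pics/c2.png

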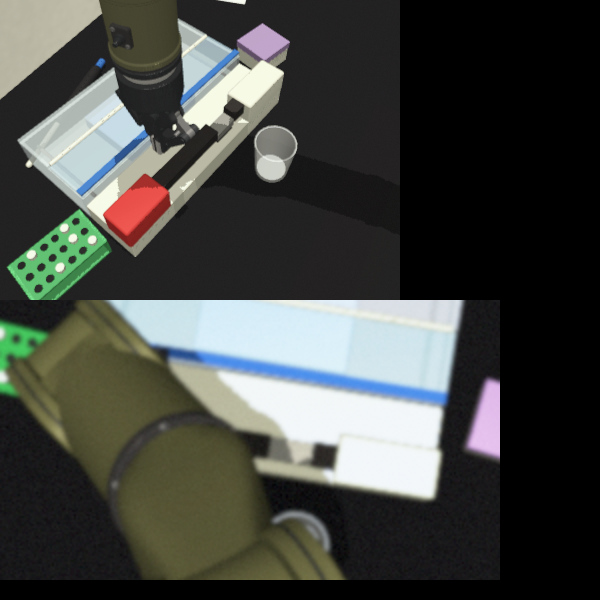

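The hand is above the strip's red end, with the tip at about (161,148) in the upper crop and everything else clear. I'll descend now.

Emit:
servo_tool --series '[{"travel": [0,0,0.03],"turn": 0,"claw": 0},{"travel": [0,0,0.06],"turn": 0,"claw": 0},{"travel": [0,0,0.075],"turn": 0,"claw": 0},{"travel": [0,0,0.078],"turn": 0,"claw": 0},{"travel": [0,0,0.08],"turn": 0,"claw": 0},{"travel": [0,0,0.08],"turn": 0,"claw": 0}]'

```text
clock: 3.78
eef_pos: [543.0, 201.3, 106.5]
tcp_rot: [179.9, -0.0, 81.9]
force: [0.2, 0.8, -0.3]
grip_width: 0.002
finger_force: 0.0
```

Emit:
servo_tool --series '[{"travel": [0,0,0.001],"turn": 0,"claw": 0},{"travel": [0,0,0.002],"turn": 0,"claw": 0},{"travel": [0,0,0.003],"turn": 0,"claw": 0},{"travel": [0,0,0.004],"turn": 0,"claw": 0},{"travel": [0,0,0.005],"turn": 0,"claw": 0},{"travel": [0,0,0.005],"turn": 0,"claw": 0}]'

```text
clock: 4.53
eef_pos: [542.5, 201.2, 101.9]
tcp_rot: [180.0, 0.0, 81.9]
force: [-0.5, -0.2, 0.4]
grip_width: 0.001
finger_force: 0.6
```

Emit:
servo_tool --series '[{"travel": [0,0,0.001],"turn": 0,"claw": 0},{"travel": [0,0,0.002],"turn": 0,"claw": 0},{"travel": [0,0,0.002],"turn": 0,"claw": 0},{"travel": [0,0,0.002],"turn": 0,"claw": 0}]'

```text
clock: 5.03
eef_pos: [542.5, 201.2, 100.4]
tcp_rot: [180.0, 0.0, 81.9]
force: [-1.1, 0.1, 4.1]
grip_width: -0.003
finger_force: 1.7
```

Emit:
servo_tool --series '[{"travel": [-0.01,0,0],"turn": 0,"claw": 0},{"travel": [-0.02,0,0],"turn": 0,"claw": 0},{"travel": [-0.03,0,0],"turn": 0,"claw": 0},{"travel": [-0.04,0,0],"turn": 0,"claw": 0},{"travel": [-0.05,0,0],"turn": 0,"claw": 0},{"travel": [-0.06,0,0],"turn": 0,"claw": 0},{"travel": [-0.07,0,0],"turn": 0,"claw": 0},{"travel": [-0.08,0,0],"turn": 0,"claw": 0},{"travel": [-0.09,0,0],"turn": 0,"claw": 0},{"travel": [-0.1,0,0],"turn": 0,"claw": 0},{"travel": [-0.1,0,0],"turn": 0,"claw": 0}]'

```text
clock: 6.4
eef_pos: [530.9, 119.8, 100.1]
tcp_rot: [-180.0, 0.2, 81.8]
force: [-0.1, -0.8, 3.2]
grip_width: 0.001
finger_force: 1.8
```

Run:
```python
from h import *
s=manip.state();print(tank(s["eef_pos"]),s["force"],s["clock"])
```

```text
[-149.90227192   10.51458189  100.13408907] [-0.11814518 -0.750722    3.21123572] 6.4
```

Emit:
servo_tool --series '[{"travel": [-0.01,0,0],"turn": 0,"claw": 0},{"travel": [-0.02,0,0],"turn": 0,"claw": 0},{"travel": [-0.03,0,0],"turn": 0,"claw": 0},{"travel": [-0.04,0,0],"turn": 0,"claw": 0},{"travel": [-0.05,0,0],"turn": 0,"claw": 0},{"travel": [-0.058,0,0],"turn": 0,"claw": 0},{"travel": [-0.0645,0,0],"turn": 0,"claw": 0},{"travel": [-0.0645,0,0],"turn": 0,"claw": 0},{"travel": [-0.0645,0,0],"turn": 0,"claw": 0}]'

```text
clock: 7.52
eef_pos: [524.0, 71.0, 100.2]
tcp_rot: [-180.0, -0.0, 81.9]
force: [-0.0, 0.4, 0.1]
grip_width: -0.001
finger_force: 0.0
```

Run:
```python
from h import *
s=manip.state();print(tank(s["eef_pos"]),s["force"],s["clock"])
d=manip.get_image("side");cv2.imwrite("pics/c3.png",cv2.resize(d["pixels"][180:330,230:430],(800,600),interpolation=cv2.INTER_CUBIC)[:,:,::-1])
```

```text
[-149.93642306  -38.79717793  100.20109982] [-0.03228722  0.42751261  0.12779467] 7.525
```

View pics/c3.png

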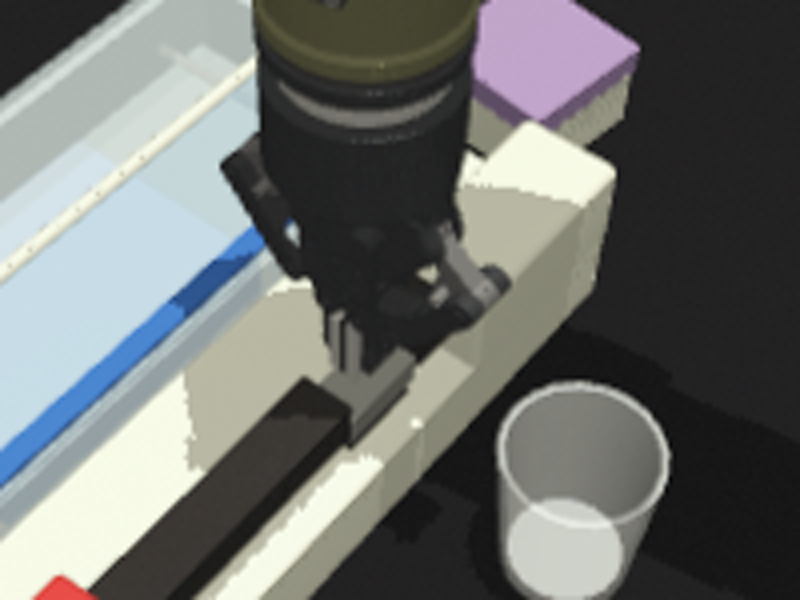

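The force fell to zero over the notch. The picture shows the fingertip over the grey key at about (370,370), between the two strip ends. I'll press now.

Emit:
servo_tool --series '[{"travel": [-0.002,0,0.004],"turn": 0,"claw": 0},{"travel": [-0.002,0,0.008],"turn": 0,"claw": 0},{"travel": [-0.002,0,0.012],"turn": 0,"claw": 0},{"travel": [-0.002,0,0.0145],"turn": 0,"claw": 0},{"travel": [-0.002,0,0.017],"turn": 0,"claw": 0},{"travel": [-0.002,0,0.019],"turn": 0,"claw": 0},{"travel": [-0.002,0,0.019],"turn": 0,"claw": 0}]'

```text
clock: 8.45
eef_pos: [523.7, 69.3, 85.1]
tcp_rot: [-180.0, 0.0, 81.9]
force: [-0.0, 0.4, 1.4]
grip_width: 0.006
finger_force: 1.5
```

Emit:
servo_tool --series '[{"travel": [0,0,0.0015],"turn": 0,"claw": 0},{"travel": [0,0,0.003],"turn": 0,"claw": 0},{"travel": [0,0,0.0045],"turn": 0,"claw": 0},{"travel": [0,0,0.0055],"turn": 0,"claw": 0},{"travel": [0,0,0.0055],"turn": 0,"claw": 0}]'

```text
clock: 9.07
eef_pos: [523.7, 69.3, 80.5]
tcp_rot: [-180.0, 0.0, 81.9]
force: [-1.2, -0.4, 2.9]
grip_width: 0.002
finger_force: 1.4
```

Emit:
servo_tool --series '[{"travel": [0,0,0.001],"turn": 0,"claw": 0},{"travel": [0,0,0.0015],"turn": 0,"claw": 0},{"travel": [0,0,0.0015],"turn": 0,"claw": 0},{"travel": [0,0,0.0015],"turn": 0,"claw": 0}]'

```text
clock: 9.57
eef_pos: [523.7, 69.3, 80.0]
tcp_rot: [180.0, 0.0, 81.9]
force: [-2.8, -0.1, 10.1]
grip_width: -0.001
finger_force: 4.8
```

The key has bottomed: 10 N with the tip no longer sinking. I'll retreat straight up.

Emit:
servo_tool --series '[{"travel": [0,0,-0.01],"turn": 0,"claw": 0},{"travel": [0,0,-0.03],"turn": 0,"claw": 0},{"travel": [0,0,-0.08],"turn": 0,"claw": 0},{"travel": [0,0,-0.15],"turn": 0,"claw": 0},{"travel": [0,0,-0.22],"turn": 0,"claw": 0},{"travel": [0,0,-0.22],"turn": 0,"claw": 0},{"travel": [0,0,-0.22],"turn": 0,"claw": 0},{"travel": [-0.2,0,-0.22],"turn": 0,"claw": 0},{"travel": [-0.3,0,-0.22],"turn": 0,"claw": 0},{"travel": [-0.3,0,-0.22],"turn": 0,"claw": 0},{"travel": [-0.3,0,-0.22],"turn": 0,"claw": 0},{"travel": [-0.3,0,-0.22],"turn": 0,"claw": 0}]'

```text
clock: 11.08
eef_pos: [487.3, -174.1, 253.5]
tcp_rot: [-179.7, 0.2, 81.4]
force: [0.6, 1.0, -0.2]
grip_width: 0.0
finger_force: 0.0
```

Run:
```python
from h import *
s=manip.state();print(s["eef_pos"],s["force"],s["clock"],s["qvel"].round(1))
d=manip.get_image("side");cv2.imwrite("pics/c4.png",d["pixels"][:,:,::-1])
```

```text
[ 487.27647861 -174.07492205  253.52632249] [ 0.58971364  0.98054767 -0.16105759] 11.075 [-4.3 -0.4 -4.9  0.8 -1.9 -1.1 -1.5]
```

View pics/c4.png

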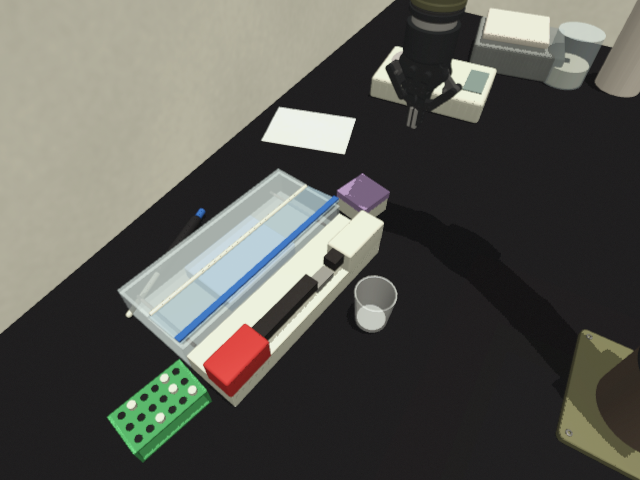

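The hand is clear and the rack (160,410), tip box (362,195) and beaker (375,305) have not moved. I'll check how far the blue edge has shifted against the first picture.

Run:
```python
from h import *
for n in("side0","c4"):
    h=cv2.cvtColor(cv2.imread(f"pics/{n}.png"),cv2.COLOR_BGR2HSV)
    m=((h[...,0]>100)&(h[...,0]<125)&(h[...,1]>150)&(h[...,2]>90))
    print(n,[np.argwhere(m[:,c])[:,0].mean().round(2) for c in(190,220,250,280,310)])
d=manip.get_image("side")
a=w([-75,100,77]);print(proj(d,[a,a+[-.5,0,9]]),manip.state()["qvel"].round(1))
```

```text
side0 [np.float64(333.0), np.float64(305.5), np.float64(278.5), np.float64(251.5), np.float64(224.0)]
c4 [np.float64(327.5), np.float64(300.5), np.float64(274.0), np.float64(247.0), np.float64(220.0)]
[[227.77178916 302.37786201]
 [227.20111488 299.45615078]] [-2.2 -0.6 -1.8 -0.1 -0.2 -0.1 -0.1]
```

```bash
python3 -c "
from plant import manip
print(manip.finish_job())"
```

```text
the job is handed in; nothing more can be done
None
```

The job is handed in: I felt along the strip from its red end, found the notch about 136 mm along, and pressed the key until it bottomed at about 10 N; the lid rose, the hand is clear, and the rack, tip box and beaker look unmoved, though the hand-in returned no verdict.

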